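# Seat and lock a well plate on the shaker

### The job

Make the well plate ready for shaking: with the fingertips push it along the channel on the shaker, towards the shaker's back, until its far end is flush against the two back stops, and only then push the clamp lever round past its half-way click, all the way to its far stop, so that the jaw holds the plate against the side rail. Only push: do not lift or carry the plate, and leave the things that stand around where they are.

Things in the scene. Friction and masses are not known exactly. Their poses are not given: they have to be found in the camera images.
- shaker: Bench shaker for microplates, fixed, white housing 200 (x) x 230 (y) x 75 mm; its whole top is a flat grey platform at z = 75 mm. Origin: centre of its underside. -x is its front (display, dial), +x its back, +y its left, -y its right. Left half of the top: a channel along x for the plate, open to the front. Right half: the clamp lever with its cam.
- well_plate: White 96-well plate, loose, 0.07 to 0.14 kg, 127.8 (x) x 85.5 (y) x 14.9 mm, lying flat on the platform in the channel, its long side along the shaker's x, some 25 to 45 mm short of the back stops. A flange 4 mm high runs round its foot; above it the body is 2 mm smaller on every side. Origin: centre of its underside; z up.
- seat (a point): Point on the platform where the centre of the plate's underside lies when the plate is home (far end on the back stops, left side on the side rail): x = +21.1, y = +55.25, z = +75 mm in the shaker's frame. Axes as the shaker's.
- back_stops (a point): Middle between the two fixed back stops of the channel, on the plane of their front faces: x = +85, y = +56, z = +81 mm in the shaker's frame. Each stop is 20 mm wide (y), 10 mm deep and 12.5 mm high; they stand at y = +34 and +78 mm.
- side_rail (a point): Middle of the inner face of the fixed side rail at the channel's left: x = +15, y = +98, z = +80 mm in the shaker's frame. The rail runs along x from -60 to +90 mm and is 10.5 mm high.
- jaw_face (a point): Middle of the rubber face of the sprung clamp jaw at the channel's right, 74 mm long (x), 10 mm high. In the shaker's frame x = +15, z = +80.5 mm, y = +4.5 mm when the lever is open; the lever's cam drives it to +y: 4.7 mm at the half-way click (some 3 mm off the plate), 9.5 mm at the far stop, where it presses the plate on the rail with about 5 N.
- clamp_lever (a joint): Clamp lever, turning on the upright axis at lever_pivot. Radians, counter-clockwise from above: 0 = open (arm 130 deg clockwise from shaker +x: front right), 0.70 = half-way click (straight right), 1.40 = far stop (50 deg clockwise: back right). Sprung clicks at all three, hard stops at 0 and 1.40; ridges at 0.35 and 1.05: let go, it falls to the near click. Leaving one takes about 4 N at the knob.
- lever_knob (a point): Middle of the upright round black knob at the lever's end, 70 mm from the pivot; 16 mm in diameter (19 at the cap), from 18 to 54 mm above the platform, this point 34 mm above it (z = 109 mm). The arm, 12 mm wide, lies 14 to 19 mm above the platform; under the knob's path lies a flat steel arc, 3 mm thick. To lock, the knob goes along its arc to the shaker's back.
- lever_pivot (a point): Point on the platform on the lever's axis: x = -35, y = -35, z = +75 mm in the shaker's frame. Round it a cam disc (up to 40 mm from the axis, 7 mm high); two end pins, 19 mm high, 7 mm thick, stand 45 mm from the axis just outside the arm's sweep, at -142 and -37 deg from the shaker's +x.
- bottle: Bystander: brown reagent bottle with a black cap, 47 x 47 x 85 mm, standing loose behind the shaker. Origin: centre of its underside.
- rack: Bystander: green tube rack with micro tubes, 52 x 105 x 52 mm, standing loose on the bench to the left of the shaker. Origin: centre of its underside.
- dish: Bystander: closed petri dish, 60 mm in diameter, 15 mm high, lying loose on the bench behind the shaker. Origin: centre of its underside.

How it is judged:
By the outcome, as a careful person would: the job done as asked, in the order asked, and still so for the second after the job is handed in, with the robot touching nothing.
It also fails if it takes over 51 s, if anything falls off the work surface, if the arm or the gripper's body presses on something with over 40 N, if the wrist force passes 120 N, or if a joint passes its speed limit or range.

### The arm

A 6-joint arm with a two-finger parallel gripper is mounted at the origin on a cart in front of the work surface, level with it; the furniture and walls round the work are solid. World frame = base frame: x ahead of the robot, y to its left, z up, the work surface at z = 0. Lengths are in mm, angles in rad, forces in N, time in s.
With the tool pointing down it reaches from about 375 to 900 mm from the base axis. Payload 3.1 kg.
Tool frame: the origin (TCP) lies at the very end of the fingers, on their centre line; the grasp point (between the pads) lies 19 mm behind it; z points along the fingers, y is the line along which they close (so a half turn about z gives the same grasp; the last joint's range is limited). The gripper opens to 87 mm and grips with 3 to 60 N. Pads are 19 mm wide; open, the fingers measure 117 mm over their backs; the gripper's body (75 mm by 190 mm) begins 51 mm behind the grasp point.
Start: joints at [0.97, 0.527, 1.433, -0, 1.181, -0.178], TCP at [256.405, 569.959, 222.548] pointing down, gripper open.
Joint ranges: [-3.08, 3.08], [-0.75, 2.2], [0.22, 2.44], [-1.43, 4.57], [0, 2.65], [-2.85, 2.85]. Speed limits (rad/s): [2.79, 2.79, 3.14, 3.14, 3.14, 3.14].

### API

Orientations are given as [roll, pitch, yaw] about the fixed x, y, z axes, in that order (R = Rz(yaw) Ry(pitch) Rx(roll)).
In Python, from plant import manip gives the robot as it stands.
- The arm moves only by the tool play_rows, never from a script. Its argument "steps" is a list of rows, each an object with "xyz": the shift along the tool's x, y, z in units of 30 mm (1.0 is 30 mm), a list of three; "rotation": the turn, a rotation vector about the tool's x, y, z in units of 6 degrees (1.0 is 6 degrees), a list of three; "gripper": the opening, from 0 (shut) to 1 (fully open). In form: [{"xyz": [x, y, z], "rotation": [ax, ay, az], "gripper": gripper}, ...]. A call has 1 to 10 rows; each row is the pose to reach, as a shift and turn from the pose commanded when the call began, along the tool's axes at that moment; what a row does not reach only later rows make up. A row lasts 1/12 s, in which the tool goes at most 41.7 mm and 7.16 degrees, less where a joint would pass 70% of its speed; a pose out of reach is approached as far as the arm can. A call with a gripper value outside its range is refused whole. The fingers move at their own pace and stop on an object; "squeeze" is the grip in N (left out, the last holds). Time passes only in rows, so rows that repeat a pose let the fingers close. It gives the time, the measured TCP pose, the force, the opening and the grip force at its end, in the units of the state.
- manip.get_state(): the state, without advancing time (a new reading comes with each control period).
- manip.snapshot(name): name is "scene" or "top"; returns the picture (480x640x3 uint8, blue, green, red); there is no depth.
- manip.camera_info(name): a dict with "camera_matrix" (3x3 intrinsics, pixels), "cam_to_world" (4x4, takes a point from camera to world coordinates). Camera axes: x right, y up, looking along -z (the intrinsics and any distortion apply to the point x, -y, -z); pixel columns grow to the right and rows downward; lengths in mm; the calibration is good to about 2 mm. A picture is of the moment at which its call begins. camera_info takes no time and is no camera call.
- manip.hand_in(): hands the job in; it is judged then, once.
The state is a dict: "t": time; "joint_pos": joint angles; "joint_vel": joint speeds; "effort": joint torques, N m; "position": TCP position; "orientation": TCP orientation; "wrist_force": force on the tool from outside, world axes, zero at the start; "torque": the same for the moment, N m; "width": finger opening in mm; "grasp_force": force on a finger pad.
Only numpy, scipy, OpenCV 4.12 (cv2) and the standard library are available. Lean on these libraries where they do the work, as an engineer would, in place of code of your own. Each camera call takes 0.05 s, during which the arm holds its last target. There are 200 camera calls.

## Working session

There is one attempt and no reset: what is moved stays moved. The work goes in short steps, Python scripts to look and compute and a tool call to move; the robot and the scene stay as the last step left them, time stands still between calls to the robot, and variables do not carry over. Pictures are saved under pics/ and viewed, at most 10 in all, crops included, and the job is handed in when it is done.

Besides the shell and the picture viewer there is one more tool, called after "Emit:" in YAML: its name, and indented under it one key for each argument. play_rows: Moves the arm, as the interface text tells. Its arguments: {"type":"object","properties":{"steps":{"type":"array","items":{"type":"object","properties":{"xyz":{"type":"array","items":{"type":"number"}},"rotation":{"type":"array","items":{"type":"number"}},"gripper":{"type":"number"}}}},"squeeze":{"type":"number"}},"required":["steps"]}

```bash
mkdir -p pics; python3 - <<'E'
from plant import manip
import cv2,numpy as np
for n in("scene","top"):
    cv2.imwrite(f"pics/{n}0.png",manip.snapshot(n)); c=manip.camera_info(n); print(n,c)
s=manip.get_state();print(s["t"],s["position"],s["orientation"],s["wrist_force"],s["width"])
E
```

```text
scene {'camera_matrix': array([[517.94682045,   0.        , 319.6918466 ],
       [  0.        , 517.94682045, 236.62759651],
       [  0.        ,   0.        ,   1.        ]]), 'cam_to_world': array([[-4.44137077e-01,  6.53892474e-01, -6.12508684e-01,
        -8.30588304e+00],
       [-8.95956799e-01, -3.22679500e-01,  3.05187408e-01,
         1.80768124e+02],
       [ 1.91575286e-03,  6.84326364e-01,  7.29173339e-01,
         8.36347873e+02],
       [ 0.00000000e+00,  0.00000000e+00,  0.00000000e+00,
         1.00000000e+00]])}
top {'camera_matrix': array([[463.79290367,   0.        , 319.5802445 ],
       [  0.        , 463.79290367, 240.77051955],
       [  0.        ,   0.        ,   1.        ]]), 'cam_to_world': array([[ 1.68258734e-02,  9.96551603e-01, -8.12514174e-02,
         5.27435163e+02],
       [-9.99721579e-01,  1.81124145e-02,  1.51230222e-02,
        -1.14154060e+02],
       [ 1.65425313e-02,  8.09743372e-02,  9.96578899e-01,
         1.00450726e+03],
       [ 0.00000000e+00,  0.00000000e+00,  0.00000000e+00,
         1.00000000e+00]])}
0.1 [256.04934682 569.42958389 221.67491825] [-3.13968229e+00 -3.78939507e-04  2.71875748e+00] [ 0.52167454  0.49503784 -0.9049111 ] 86.93735218932875
```

View pics/scene0.png

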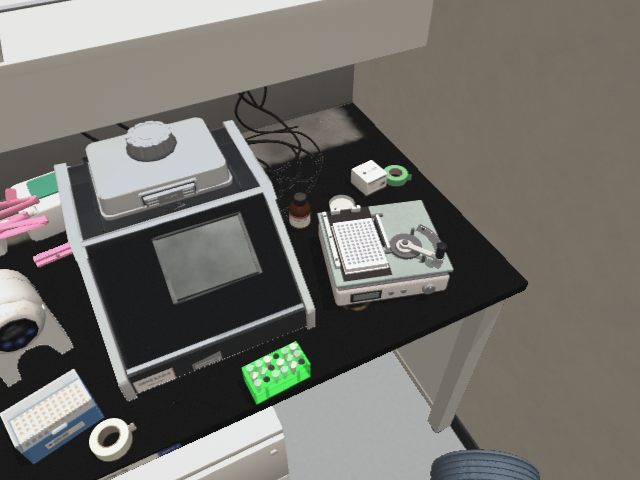

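View pics/top0.png

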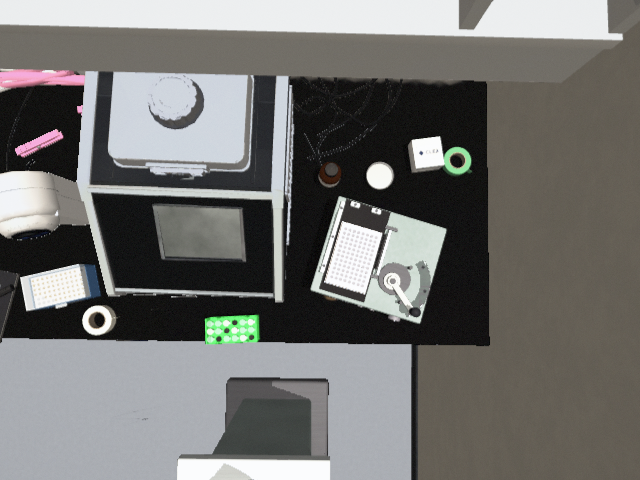

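The scene view shows the shaker at about (385,250), plate at (360,245) and knob at (440,248). The top view shows the shaker corners at about (342,197), (446,228), (419,323), with the knob at (415,312). A large instrument stands between the arm and the shaker. I'll zoom in next.

```bash
cat > h.py <<'E'
from plant import manip
import cv2,numpy as np
CI={n:manip.camera_info(n) for n in("scene","top")}
def ray(n,p):
    K=CI[n]["camera_matrix"];T=CI[n]["cam_to_world"]
    d=np.linalg.inv(K)@[p[0],p[1],1]; d=T[:3,:3]@(d*[1,-1,-1]); return T[:3,3],d/np.linalg.norm(d)
def onz(n,p,z):
    o,d=ray(n,p); return o+d*(z-o[2])/d[2]
def tri(ps,pt):
    a,u=ray("scene",ps);b,v=ray("top",pt)
    s=np.linalg.lstsq(np.c_[u,-v],b-a,rcond=None)[0]; P,Q=a+s[0]*u,b+s[1]*v
    return (P+Q)/2,np.linalg.norm(P-Q)
def proj(n,P):
    K=CI[n]["camera_matrix"];T=CI[n]["cam_to_world"]
    c=(T[:3,:3].T@(np.array(P)-T[:3,3]))*[1,-1,-1]; q=K@c; return q[:2]/q[2]
E
python3 - <<'E'
from h import *
t=cv2.imread("pics/top0.png");s=cv2.imread("pics/scene0.png")
cv2.imwrite("pics/topc.png",cv2.resize(t[190:335,300:460],None,fx=4,fy=4,interpolation=2))
cv2.imwrite("pics/scc.png",cv2.resize(s[185:315,310:460],None,fx=4,fy=4,interpolation=2))
# machine heights: matched points scene/top
for a,b in [((130,393),(112,296)),((312,325),(283,300)),((60,168),(88,73)),((228,124),(290,75)),((270,195),(281,190)),((83,245),(85,188)),((150,130),(172,92)),((297,195),(330,165)),((28,0),(0,40)),((430,45),(622,37))]:
    P,e=tri(a,b);print(a,b,P.round(),e.round(1))
E
```

```text
(130, 393) (112, 296) [483. 287.  45.] 11.0
(312, 325) (283, 300) [482. -51.  16.] 5.8
(60, 168) (88, 73) [874. 278. 225.] 0.4
(228, 124) (290, 75) [891. -61. 205.] 16.2
(270, 195) (281, 190) [685. -57. 177.] 3.8
(83, 245) (85, 188) [675. 276. 210.] 5.9
(150, 130) (172, 92) [815. 110. 294.] 2.1
(297, 195) (330, 165) [ 757. -146.   82.] 1.1
(28, 0) (0, 40) [763. 210. 554.] 14.3
(430, 45) (622, 37) [ 968. -634.  225.] 39.6
```

View pics/topc.png

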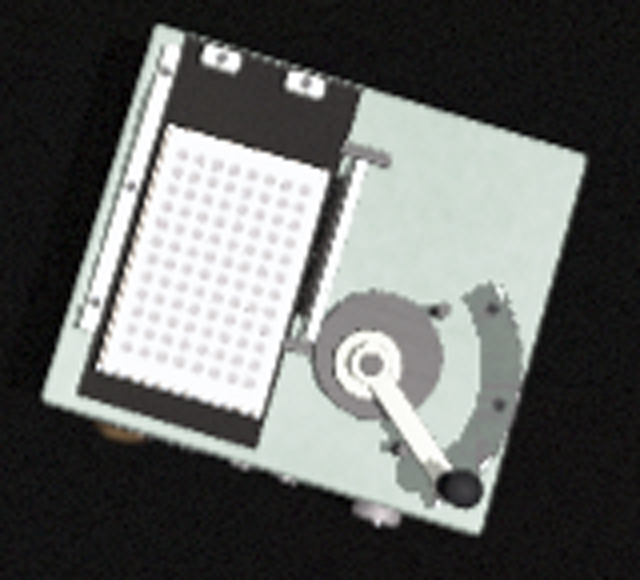

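View pics/scc.png

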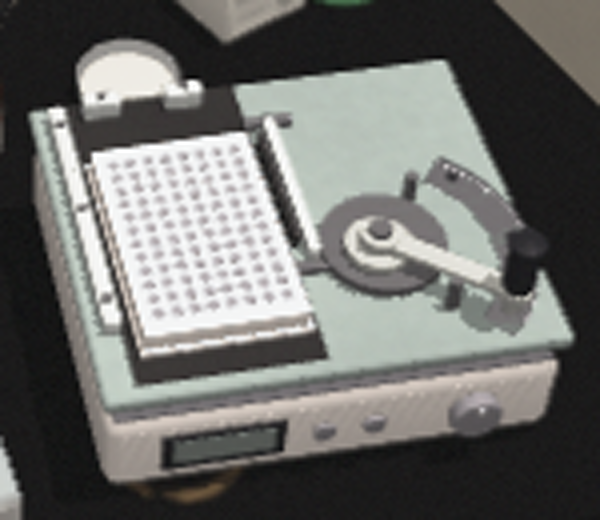

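Top crop (4x): platform corners are at (157,25), (587,155), (482,533), (43,402). Plate top corners are at (170,124), (330,170), (260,418), (97,370). The knob cap is at (461,488), and the lever is open. I'll fit the pose now.

```bash
cat >> h.py <<'E'
def fit(L,W):
    L,W=np.array(L,float),np.array(W)[:,:2]; l,w=L-L.mean(0),W-W.mean(0)
    a=np.arctan2((l[:,0]*w[:,1]-l[:,1]*w[:,0]).sum(),(l*w).sum()); c,s=np.cos(a),np.sin(a);R=np.array([[c,-s],[s,c]])
    return R,W.mean(0)-R@L.mean(0),a,W-(L@R.T+W.mean(0)-R@L.mean(0))
E
python3 - <<'E'
from h import *
f=lambda p:((p[0]+.5)/4-.5+300,(p[1]+.5)/4-.5+190)
L=[(100,115),(100,-115),(-100,-115),(-100,115)]
W=[onz("top",f(p),75) for p in[(157,25),(587,155),(482,533),(43,402)]]
R,t,a,e=fit(L,W);print("top",t,a,e.round(1).tolist())
g=lambda p:((p[0]+.5)/4-.5+310,(p[1]+.5)/4-.5+185)
W2=[onz("scene",g(p),75) for p in[(30,110),(445,61),(575,345),(110,413)]]
R2,t2,a2,e2=fit(L,W2);print("scene",t2,a2,e2.round(1).tolist())
S=lambda w:R.T@(w[:2]-t)
for p in[(170,124),(330,170),(260,418),(97,370)]: print("plate",S(onz("top",f(p),89.9)))
for p in[(92,154),(250,136),(316,324),(145,338)]: print("plate sc",R2.T@(onz("scene",g(p),89.9)[:2]-t2))
print("knob",S(onz("top",f((461,488)),129)),"exp",np.array([-35,-35])+70*np.array([np.cos(-2.269),np.sin(-2.269)]))
print("pivot",S(onz("top",f((371,363)),95)))
for p in[(222,58),(305,83)]:print("stop",S(onz("top",f(p),87)))
E
```

```text
top [ 568.8829537  -248.25530854] -0.2750172845830328 [[-1.1, -1.1], [-0.8, 1.6], [1.6, 0.7], [0.3, -1.2]]
scene [ 567.24318566 -245.48677748] -0.2821347461669768 [[1.8, -1.6], [0.8, 1.4], [-0.2, 2.1], [-2.4, -1.9]]
plate [50.64942939 93.35664352]
plate [51.63608763 10.71154565]
plate [-75.87320507   9.76864927]
plate [-76.40899057  93.16304321]
plate sc [50.07290238 91.22181958]
plate sc [48.60838691  9.23414862]
plate sc [-78.48307837   9.42040482]
plate sc [-72.71054209  90.28310598]
knob [-80.10155607 -85.27883837] exp [-79.99899195 -88.61987247]
pivot [-34.52749367 -34.295932  ]
stop [90.45918914 77.80150162]
stop [90.4114982 34.4809335]
```

```bash
cat >> h.py <<'E'
from scipy.spatial.transform import Rotation as Ro
P0=np.array([568.3,-247.2]);A=-0.278;RS=np.array([[np.cos(A),-np.sin(A)],[np.sin(A),np.cos(A)]])
YAW=A+np.pi
sh=lambda x,y,z:np.r_[P0+RS@[x,y],z]
def rows(pts,yaw=YAW):
    s=manip.get_state();Rt=Ro.from_euler("xyz",s["orientation"]);g=Ro.from_euler("xyz",[np.pi,0,yaw])
    print("t",s["t"],"pos",s["position"].round(1),"sh",(RS.T@(s["position"][:2]-P0)).round(1),"F",s["wrist_force"].round(1),"w",s["width"].round(1))
    print("rot",np.degrees((Rt.inv()*g).as_rotvec()).round(2)/6)
    for p in pts: print(np.round(p,1),(Rt.inv().apply(p-s["position"])/30).round(2))
E
python3 - <<'E'
from h import *
s=manip.get_state();print(proj("top",s["position"]),proj("scene",s["position"]))
for p in[(20,205),(25,200)]:print(tri((15,310),p))
rows([np.array([300,560,320]),np.array([480,250,320]),np.array([490,0,310]),sh(-104,52,200)])
E
```

```text
[-115.15065431  440.15100009] [-172.2294897   629.89171251]
(array([649.01776161, 413.3528029 , 149.61588571]), np.float64(21.77377619003766))
(array([661.5881413 , 416.40011993, 134.58837898]), np.float64(17.944506734748472))Traceback (most recent call last):
  File "<stdin>", line 4, in <module>
  File "h.py", line 26, in rows
    print("t",s["t"],"pos",s["position"].round(1),"sh",(RS.T@(s["position"][:2]-P0)).round(1),"F",s["wrist_force"].round(1),"w",s["width"].round(1))
                                                                                                                                ^^^^^^^^^^^^^^^^
AttributeError: 'float' object has no attribute 'round'
```

```bash
sed -i 's/s\["width"\].round(1)/round(s["width"],1)/' h.py; python3 - <<'E'
from h import *
rows([np.array([300,560,320]),np.array([440,280,330]),np.array([490,0,310]),sh(-104,52,200)])
E
```

```text
t 0.1 pos [256.  569.4 221.7] sh [-524.4  699.6] F [ 0.5  0.5 -0.9] w 86.9
rot [-0.01833333 -0.005      -1.38333333]
[300 560 320] [-1.46  0.31 -3.28]
[440 280 330] [-9.55 -6.29 -3.6 ]
[490   0 310] [-14.9  -14.11  -2.92]
[ 482.6 -168.7  200. ] [-16.98 -19.34   0.75]
```

Emit:
play_rows:
  steps:
    - {"xyz": [-0.7,0.15,-1.2],"rotation": [0,0,0],"gripper": 0.6}
    - {"xyz": [-1.1,0.2,-2.4],"rotation": [0,0,-0.7],"gripper": 0.46}
    - {"xyz": [-1.5,0.3,-3.3],"rotation": [0,0,-1.38],"gripper": 0.46}
    - {"xyz": [-2.6,-0.5,-3.4],"rotation": [0,0,-1.38],"gripper": 0.46}
    - {"xyz": [-3.7,-1.4,-3.4],"rotation": [0,0,-1.38],"gripper": 0.46}
    - {"xyz": [-4.8,-2.3,-3.4],"rotation": [0,0,-1.38],"gripper": 0.46}
    - {"xyz": [-5.9,-3.2,-3.5],"rotation": [0,0,-1.38],"gripper": 0.46}
    - {"xyz": [-7.0,-4.1,-3.5],"rotation": [0,0,-1.38],"gripper": 0.46}
    - {"xyz": [-8.1,-5.0,-3.6],"rotation": [0,0,-1.38],"gripper": 0.46}
    - {"xyz": [-9.2,-5.9,-3.6],"rotation": [0,0,-1.38],"gripper": 0.46}

```text
t: 0.93
position: [433.1, 298.8, 330.6]
orientation: [-3.142, -0.0, 2.864]
wrist_force: [0.4, 0.7, -0.3]
width: 40.7
grasp_force: 0.0
```

```bash
python3 - <<'E'
from h import *
rows([np.array([490,0,310]),sh(-104,52,200),sh(-104,52,120)])
E
```

```text
t 0.9333 pos [433.1 298.8 330.6] sh [-279.9  487.9] F [ 0.4  0.7 -0.3] w 40.7
rot [-0.         -0.          0.00166667]
[490   0 310] [-4.56 -9.06  0.69]
[ 482.6 -168.7  200. ] [ -5.86 -14.53   4.35]
[ 482.6 -168.7  120. ] [ -5.86 -14.53   7.02]
```

Emit:
play_rows:
  steps:
    - {"xyz": [-0.6,-1.2,0],"rotation": [0,0,0],"gripper": 0.46}
    - {"xyz": [-1.2,-2.4,0.1],"rotation": [0,0,0],"gripper": 0.46}
    - {"xyz": [-1.8,-3.6,0.2],"rotation": [0,0,0],"gripper": 0.46}
    - {"xyz": [-2.4,-4.8,0.3],"rotation": [0,0,0],"gripper": 0.46}
    - {"xyz": [-3.0,-6.0,0.4],"rotation": [0,0,0],"gripper": 0.46}
    - {"xyz": [-3.6,-7.2,0.5],"rotation": [0,0,0],"gripper": 0.46}
    - {"xyz": [-4.2,-8.4,0.6],"rotation": [0,0,0],"gripper": 0.46}
    - {"xyz": [-4.7,-9.6,0.7],"rotation": [0,0,0],"gripper": 0.46}
    - {"xyz": [-5.2,-10.8,0.8],"rotation": [0,0,0],"gripper": 0.46}
    - {"xyz": [-5.6,-12.0,1.1],"rotation": [0,0,0],"gripper": 0.46}

```text
t: 1.77
position: [496.2, -94.0, 298.0]
orientation: [-3.141, 0.002, 2.863]
wrist_force: [1.3, 0.3, -0.7]
width: 39.8
grasp_force: 0.0
```

```bash
python3 - <<'E'
from h import *
rows([sh(-104,52,200),sh(-104,52,120)])
E
```

```text
t 1.7667 pos [496.2 -94.  298. ] sh [-111.4  127.5] F [ 1.3  0.3 -0.7] w 39.8
rot [-0.00166667  0.02333333 -0.00666667]
[ 482.6 -168.7  200. ] [-0.24 -2.52  3.27]
[ 482.6 -168.7  120. ] [-0.23 -2.52  5.93]
```

Emit:
play_rows:
  steps:
    - {"xyz": [-0.1,-1.0,0.4],"rotation": [0,0,0],"gripper": 0.46}
    - {"xyz": [-0.2,-1.9,1.2],"rotation": [0,0,0],"gripper": 0.46}
    - {"xyz": [-0.24,-2.5,2.2],"rotation": [0,0,0],"gripper": 0.46}
    - {"xyz": [-0.24,-2.52,3.3],"rotation": [0,0,0],"gripper": 0.46}
    - {"xyz": [-0.24,-2.52,4.4],"rotation": [0,0,0],"gripper": 0.46}
    - {"xyz": [-0.24,-2.52,5.5],"rotation": [0,0,0],"gripper": 0.46}
    - {"xyz": [-0.24,-2.52,5.93],"rotation": [0,0,0],"gripper": 0.46}
    - {"xyz": [-0.24,-2.52,5.93],"rotation": [0,0,0],"gripper": 0.46}

```text
t: 2.43
position: [478.9, -164.9, 116.0]
orientation: [3.139, -0.009, 2.863]
wrist_force: [0.1, 0.8, -0.8]
width: 39.9
grasp_force: 0.0
```

```bash
python3 - <<'E'
from h import *
rows([sh(-104,52,81),sh(-84,52,81)])
t=manip.snapshot("top");s=manip.snapshot("scene")
a=cv2.resize(t[190:335,300:460],None,fx=2.5,fy=2.5,interpolation=2);b=cv2.resize(s[185:330,310:470],None,fx=2.5,fy=2.5,interpolation=2)
cv2.imwrite("pics/m1.png",np.hstack([a,b]))
E
```

```text
t 2.4333 pos [ 478.9 -164.9  116. ] sh [-108.6   54.6] F [ 0.1  0.8 -0.8] w 39.9
rot [ 0.02333333 -0.08166667 -0.00833333]
[ 482.6 -168.7   81. ] [-0.16 -0.09  1.17]
[ 501.8 -174.1   81. ] [-0.83 -0.09  1.16]
```

View pics/m1.png

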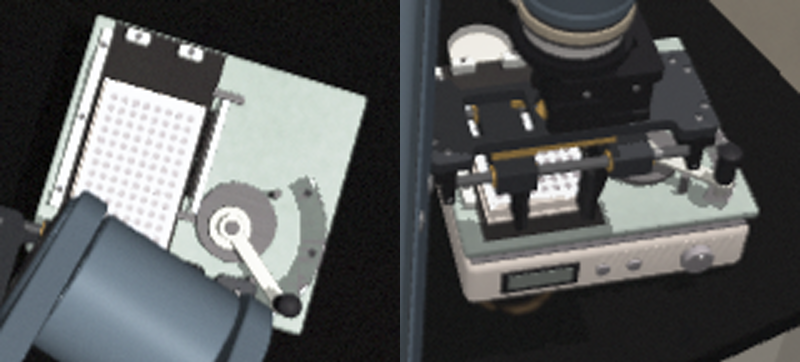

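The picture shows both fingers standing in front of the plate's near end, with the knob well clear on the right. I'll descend next.

```bash
python3 - <<'E'
from h import *
rows([sh(-100,52,81)])
E
```

```text
t 2.5333 pos [ 481.5 -166.2  119.3] sh [-105.7   54. ] F [1.3 0.4 0. ] w 39.9
rot [ 0.00333333 -0.01       -0.00333333]
[ 486.4 -169.8   81. ] [-0.19 -0.07  1.28]
```

Emit:
play_rows:
  steps:
    - {"xyz": [0,0,0.6],"rotation": [0,0,0],"gripper": 0.46}
    - {"xyz": [0,0,1.1],"rotation": [0,0,0],"gripper": 0.46}
    - {"xyz": [0,0,1.3],"rotation": [0,0,0],"gripper": 0.46}
    - {"xyz": [0,0,1.3],"rotation": [0,0,0],"gripper": 0.46}
    - {"xyz": [0,0,1.3],"rotation": [0,0,0],"gripper": 0.46}
    - {"xyz": [0,0,1.3],"rotation": [0,0,0],"gripper": 0.46}

```text
t: 3.03
position: [482.5, -166.7, 81.9]
orientation: [-3.141, 0.003, 2.864]
wrist_force: [-1.7, 0.5, 0.2]
width: 39.7
grasp_force: 0.0
```

```bash
python3 - <<'E'
from h import *
rows([sh(-87,52,81),sh(-60,52,81),sh(-52,52,81)])
E
```

```text
t 3.0333 pos [ 482.5 -166.7   81.9] sh [-104.6   53.8] F [-1.7  0.5  0.2] w 39.7
rot [-0.00666667  0.02333333 -0.00166667]
[ 498.9 -173.3   81. ] [-0.59 -0.06  0.03]
[ 524.9 -180.7   81. ] [-1.49 -0.06  0.03]
[ 532.6 -182.9   81. ] [-1.75 -0.06  0.03]
```

Emit:
play_rows:
  steps:
    - {"xyz": [-0.3,-0.03,0.03],"rotation": [0,0,0],"gripper": 0.46}
    - {"xyz": [-0.5,-0.05,0.03],"rotation": [0,0,0],"gripper": 0.46}
    - {"xyz": [-0.6,-0.05,0.03],"rotation": [0,0,0],"gripper": 0.46}
    - {"xyz": [-0.7,-0.05,0.03],"rotation": [0,0,0],"gripper": 0.46}
    - {"xyz": [-0.8,-0.05,0.03],"rotation": [0,0,0],"gripper": 0.46}
    - {"xyz": [-0.9,-0.05,0.03],"rotation": [0,0,0],"gripper": 0.46}
    - {"xyz": [-1.0,-0.05,0.03],"rotation": [0,0,0],"gripper": 0.46}
    - {"xyz": [-1.1,-0.05,0.03],"rotation": [0,0,0],"gripper": 0.46}
    - {"xyz": [-1.2,-0.05,0.03],"rotation": [0,0,0],"gripper": 0.46}
    - {"xyz": [-1.3,-0.05,0.03],"rotation": [0,0,0],"gripper": 0.46}

```text
t: 3.87
position: [518.9, -178.5, 79.6]
orientation: [3.142, -0.0, 2.863]
wrist_force: [-0.2, 0.1, -1.0]
width: 40.1
grasp_force: 0.2
```

Emit:
play_rows:
  steps:
    - {"xyz": [-0.05,0,0],"rotation": [0,0,0],"gripper": 0.46}
    - {"xyz": [-0.1,0,0],"rotation": [0,0,0],"gripper": 0.46}
    - {"xyz": [-0.15,0,0],"rotation": [0,0,0],"gripper": 0.46}
    - {"xyz": [-0.2,0,0],"rotation": [0,0,0],"gripper": 0.46}
    - {"xyz": [-0.25,0,0],"rotation": [0,0,0],"gripper": 0.46}
    - {"xyz": [-0.3,0,0],"rotation": [0,0,0],"gripper": 0.46}

```text
t: 4.37
position: [527.5, -181.0, 79.7]
orientation: [-3.142, 0.0, 2.863]
wrist_force: [-0.1, 0.5, -0.0]
width: 39.8
grasp_force: 0.2
```

```bash
python3 - <<'E'
from h import *
rows([sh(-52,52,81)])
t=manip.snapshot("top")
cv2.imwrite("pics/m2.png",cv2.resize(t[190:320,300:440],None,fx=4,fy=4,interpolation=2))
E
```

```text
t 4.3667 pos [ 527.5 -181.    79.7] sh [-57.4  52.5] F [-0.1  0.5 -0. ] w 39.8
rot [-0.          0.         -0.00333333]
[ 532.6 -182.9   81. ] [-0.18 -0.02 -0.04]
```

View pics/m2.png

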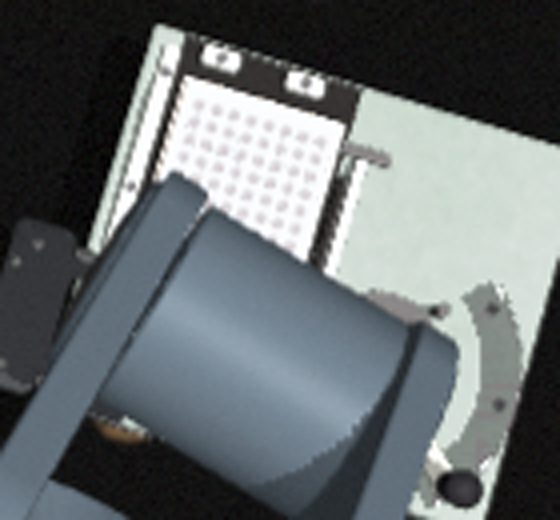

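The plate's far edge is at rows 75–120 in the crop, with about 5 mm of gap left to the stops. I'll keep going slowly.

Emit:
play_rows:
  steps:
    - {"xyz": [-0.05,0,0],"rotation": [0,0,0],"gripper": 0.46}
    - {"xyz": [-0.1,0,0],"rotation": [0,0,0],"gripper": 0.46}
    - {"xyz": [-0.15,0,0],"rotation": [0,0,0],"gripper": 0.46}
    - {"xyz": [-0.15,0,0],"rotation": [0,0,0],"gripper": 0.46}

```text
t: 4.75
position: [532.2, -182.4, 79.8]
orientation: [-3.141, 0.001, 2.863]
wrist_force: [0.2, 0.0, 0.6]
width: 40.0
grasp_force: 0.0
```

Emit:
play_rows:
  steps:
    - {"xyz": [-0.03,0,0],"rotation": [0,0,0],"gripper": 0.46}
    - {"xyz": [-0.03,0,0],"rotation": [0,0,0],"gripper": 0.46}

```text
t: 4.92
position: [532.7, -182.5, 79.7]
orientation: [-3.142, 0.0, 2.863]
wrist_force: [-0.9, 1.2, -0.1]
width: 39.8
grasp_force: 0.1
```

Emit:
play_rows:
  steps:
    - {"xyz": [-0.03,0,0],"rotation": [0,0,0],"gripper": 0.46}
    - {"xyz": [-0.03,0,0],"rotation": [0,0,0],"gripper": 0.46}

```text
t: 5.08
position: [533.5, -182.7, 79.7]
orientation: [3.142, 0.0, 2.863]
wrist_force: [-0.2, -0.7, 0.8]
width: 40.0
grasp_force: 0.2
```

Emit:
play_rows:
  steps:
    - {"xyz": [-0.03,0,0],"rotation": [0,0,0],"gripper": 0.46}
    - {"xyz": [-0.05,0,0],"rotation": [0,0,0],"gripper": 0.46}
    - {"xyz": [-0.05,0,0],"rotation": [0,0,0],"gripper": 0.46}

```text
t: 5.33
position: [534.4, -182.9, 79.6]
orientation: [3.141, -0.001, 2.863]
wrist_force: [-2.6, 0.0, 1.1]
width: 39.7
grasp_force: 0.8
```

Emit:
play_rows:
  steps:
    - {"xyz": [-0.03,0,0],"rotation": [0,0,0],"gripper": 0.46}
    - {"xyz": [-0.05,0,0],"rotation": [0,0,0],"gripper": 0.46}
    - {"xyz": [-0.05,0,0],"rotation": [0,0,0],"gripper": 0.46}

```text
t: 5.58
position: [534.5, -182.8, 79.5]
orientation: [3.141, -0.004, 2.864]
wrist_force: [-5.3, 1.1, 3.8]
width: 40.5
grasp_force: 2.5
```

```bash
python3 - <<'E'
from h import *
rows([sh(-50,52,81)])
t=manip.snapshot("top")
cv2.imwrite("pics/m3.png",cv2.resize(t[190:250,330:400],None,fx=8,fy=8,interpolation=2))
E
```

```text
t 5.5833 pos [ 534.5 -182.8   79.5] sh [-50.1  52.6] F [-5.3  1.1  3.8] w 40.5
rot [ 0.00333333 -0.04       -0.        ]
[ 534.5 -183.5   81. ] [-0.   -0.02 -0.05]
```

View pics/m3.png

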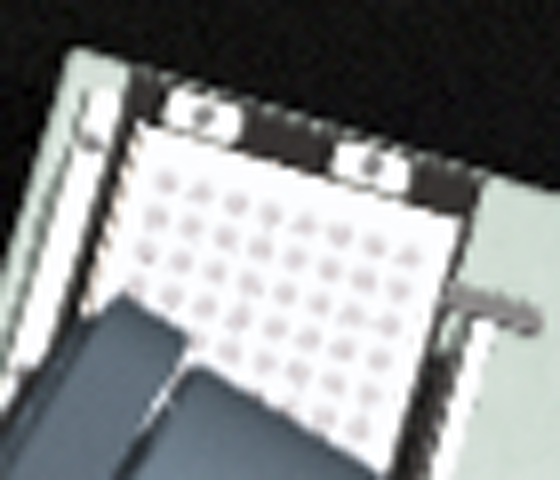

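The plate's far edge now touches both stops (crop (205,140) and (370,185)), and the force rose with no further motion. I'll press slightly to square it, then back off straight and lift.

Emit:
play_rows:
  steps:
    - {"xyz": [-0.04,0,0],"rotation": [0,0,0],"gripper": 0.46}
    - {"xyz": [-0.04,0,0],"rotation": [0,0,0],"gripper": 0.46}
    - {"xyz": [-0.04,0,0],"rotation": [0,0,0],"gripper": 0.46}

```text
t: 5.88
position: [534.6, -182.8, 79.5]
orientation: [3.141, -0.007, 2.864]
wrist_force: [-6.2, 0.3, 4.5]
width: 40.1
grasp_force: 3.6
```

Emit:
play_rows:
  steps:
    - {"xyz": [0.1,0,0],"rotation": [0,0,0],"gripper": 0.46}
    - {"xyz": [0.3,0,0],"rotation": [0,0,0],"gripper": 0.46}
    - {"xyz": [0.7,0,0],"rotation": [0,0,0],"gripper": 0.46}
    - {"xyz": [1.1,0,-0.2],"rotation": [0,0,0],"gripper": 0.4}
    - {"xyz": [1.3,0,-0.8],"rotation": [0,0,0],"gripper": 0.2}
    - {"xyz": [1.4,0,-1.8],"rotation": [0,0,0],"gripper": 0}
    - {"xyz": [1.4,0,-2.5],"rotation": [0,0,0],"gripper": 0}
    - {"xyz": [1.4,0,-2.8],"rotation": [0,0,0],"gripper": 0}
    - {"xyz": [1.4,0,-2.8],"rotation": [0,0,0],"gripper": 0}

```text
t: 6.63
position: [499.1, -173.4, 166.0]
orientation: [-3.14, 0.007, 2.863]
wrist_force: [0.4, 0.0, -1.1]
width: 9.1
grasp_force: 0.0
```

```bash
python3 - <<'E'
from h import *
rows([sh(-118,-96,166),sh(-118,-96,102),sh(-97.5,-96,102),sh(-7.5,-96,102)])
E
```

```text
t 6.6333 pos [ 499.1 -173.4  166. ] sh [-86.8  52. ] F [ 0.4  0.  -1.1] w 9.1
rot [-0.01666667  0.06666667 -0.00333333]
[ 428.5 -307.1  166. ] [ 1.04 -4.93  0.  ]
[ 428.5 -307.1  102. ] [ 1.05 -4.93  2.14]
[ 448.2 -312.8  102. ] [ 0.37 -4.93  2.14]
[ 534.7 -337.5  102. ] [-2.63 -4.93  2.16]
```

Emit:
play_rows:
  steps:
    - {"xyz": [0.4,-1.0,0],"rotation": [0,0,0],"gripper": 0}
    - {"xyz": [0.8,-2.1,0],"rotation": [0,0,0],"gripper": 0}
    - {"xyz": [1.05,-3.2,0],"rotation": [0,0,0],"gripper": 0}
    - {"xyz": [1.05,-4.2,0],"rotation": [0,0,0],"gripper": 0}
    - {"xyz": [1.05,-4.9,0.3],"rotation": [0,0,0],"gripper": 0}
    - {"xyz": [1.05,-4.93,1.0],"rotation": [0,0,0],"gripper": 0}
    - {"xyz": [1.05,-4.93,1.7],"rotation": [0,0,0],"gripper": 0}
    - {"xyz": [1.05,-4.93,2.1],"rotation": [0,0,0],"gripper": 0}
    - {"xyz": [1.05,-4.93,2.1],"rotation": [0,0,0],"gripper": 0}
    - {"xyz": [1.05,-4.93,2.1],"rotation": [0,0,0],"gripper": 0}

```text
t: 7.47
position: [425.5, -305.2, 99.1]
orientation: [3.14, -0.003, 2.863]
wrist_force: [0.2, -0.6, 0.9]
width: 0.2
grasp_force: 0.0
```

```bash
python3 - <<'E'
from h import *
rows([sh(-118,-96,102),sh(-97.5,-96,102),sh(-7.5,-96,102)])
t=manip.snapshot("top");s=manip.snapshot("scene")
a=cv2.resize(t[190:335,300:460],None,fx=2.5,fy=2.5,interpolation=2);b=cv2.resize(s[185:330,310:470],None,fx=2.5,fy=2.5,interpolation=2)
cv2.imwrite("pics/m4.png",np.hstack([a,b]))
E
```

```text
t 7.4667 pos [ 425.5 -305.2   99.1] sh [-121.5  -94.9] F [ 0.2 -0.6  0.9] w 0.2
rot [ 0.01666667 -0.02666667 -0.005     ]
[ 428.5 -307.1  102. ] [-0.11 -0.04 -0.1 ]
[ 448.2 -312.8  102. ] [-0.8  -0.03 -0.1 ]
[ 534.7 -337.5  102. ] [-3.8  -0.03 -0.11]
```

View pics/m4.png

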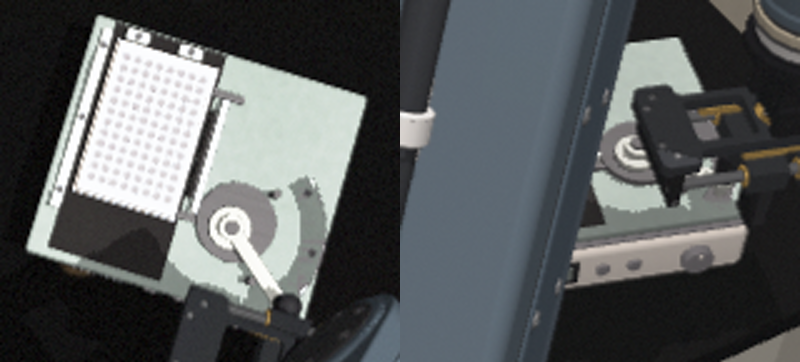

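The plate sits at the stops ((138,38), (190,50)). The closed fingers are in front of the knob at (288,303). Now I'll push the lever.

Emit:
play_rows:
  steps:
    - {"xyz": [-0.3,0,-0.1],"rotation": [0,0,0],"gripper": 0}
    - {"xyz": [-0.5,0,-0.1],"rotation": [0,0,0],"gripper": 0}
    - {"xyz": [-0.65,0,-0.1],"rotation": [0,0,0],"gripper": 0}
    - {"xyz": [-0.8,0,-0.1],"rotation": [0,0,0],"gripper": 0}
    - {"xyz": [-0.95,0,-0.1],"rotation": [0,0,0],"gripper": 0}
    - {"xyz": [-1.1,0,-0.1],"rotation": [0,0,0],"gripper": 0}
    - {"xyz": [-1.25,0,-0.1],"rotation": [0,0,0],"gripper": 0}

```text
t: 8.15
position: [458.9, -315.1, 103.1]
orientation: [3.141, -0.009, 2.866]
wrist_force: [-13.4, -5.6, 1.3]
width: 0.4
grasp_force: 6.3
```

Emit:
play_rows:
  steps:
    - {"xyz": [-0.15,0,0],"rotation": [0,0,0],"gripper": 0}
    - {"xyz": [-0.3,0,0],"rotation": [0,0,0],"gripper": 0}
    - {"xyz": [-0.45,0,0],"rotation": [0,0,0],"gripper": 0}
    - {"xyz": [-0.6,0,0],"rotation": [0,0,0],"gripper": 0}
    - {"xyz": [-0.75,0,0],"rotation": [0,0,0],"gripper": 0}
    - {"xyz": [-0.9,0,0],"rotation": [0,0,0],"gripper": 0}

```text
t: 8.65
position: [489.2, -323.5, 103.9]
orientation: [3.142, 0.001, 2.864]
wrist_force: [-0.2, -0.5, 0.2]
width: 0.3
grasp_force: 0.0
```

```bash
python3 - <<'E'
from h import *
rows([sh(-7.5,-96,102)])
E
```

```text
t 8.65 pos [ 489.2 -323.5  103.9] sh [-55.1 -95.1] F [-0.2 -0.5  0.2] w 0.3
rot [ 0.          0.01       -0.00166667]
[ 534.7 -337.5  102. ] [-1.59 -0.03  0.06]
```

Emit:
play_rows:
  steps:
    - {"xyz": [-0.15,0,0.03],"rotation": [0,0,0],"gripper": 0}
    - {"xyz": [-0.3,0,0.03],"rotation": [0,0,0],"gripper": 0}
    - {"xyz": [-0.45,0,0.03],"rotation": [0,0,0],"gripper": 0}
    - {"xyz": [-0.6,0,0.03],"rotation": [0,0,0],"gripper": 0}
    - {"xyz": [-0.75,0,0.03],"rotation": [0,0,0],"gripper": 0}
    - {"xyz": [-0.9,0,0.03],"rotation": [0,0,0],"gripper": 0}
    - {"xyz": [-1.05,0,0.03],"rotation": [0,0,0],"gripper": 0}
    - {"xyz": [-1.2,0,0.03],"rotation": [0,0,0],"gripper": 0}

```text
t: 9.32
position: [524.6, -334.5, 103.1]
orientation: [-3.14, 0.004, 2.863]
wrist_force: [0.1, -0.2, -0.5]
width: 0.5
grasp_force: 0.0
```

Emit:
play_rows:
  steps:
    - {"xyz": [-0.1,0,0],"rotation": [0,0,0],"gripper": 0}
    - {"xyz": [-0.2,0,0],"rotation": [0,0,0],"gripper": 0}
    - {"xyz": [-0.3,0,0],"rotation": [0,0,0],"gripper": 0}
    - {"xyz": [-0.35,0,0],"rotation": [0,0,0],"gripper": 0}

```text
t: 9.65
position: [533.3, -336.5, 102.8]
orientation: [-3.142, 0.0, 2.863]
wrist_force: [-0.6, 0.3, 0.7]
width: 0.5
grasp_force: 0.3
```

```bash
python3 - <<'E'
from h import *
rows([sh(-7.5,-96,102)])
E
```

```text
t 9.65 pos [ 533.3 -336.5  102.8] sh [ -9.1 -95.4] F [-0.6  0.3  0.7] w 0.5
rot [-0.          0.00166667 -0.00166667]
[ 534.7 -337.5  102. ] [-0.05 -0.02  0.03]
```

Now push gently until it meets the far stop.

Emit:
play_rows:
  steps:
    - {"xyz": [-0.05,0,0],"rotation": [0,0,0],"gripper": 0}
    - {"xyz": [-0.1,0,0],"rotation": [0,0,0],"gripper": 0}
    - {"xyz": [-0.1,0,0],"rotation": [0,0,0],"gripper": 0}

```text
t: 9.9
position: [534.3, -336.4, 102.6]
orientation: [3.141, -0.004, 2.864]
wrist_force: [-4.2, 1.2, 2.9]
width: 0.1
grasp_force: 2.2
```

Emit:
play_rows:
  steps:
    - {"xyz": [-0.05,0,0],"rotation": [0,0,0],"gripper": 0}
    - {"xyz": [-0.05,0,0],"rotation": [0,0,0],"gripper": 0}

```text
t: 10.07
position: [534.6, -336.3, 102.5]
orientation: [3.14, -0.006, 2.864]
wrist_force: [-7.2, 1.3, 3.0]
width: 0.3
grasp_force: 3.6
```

Emit:
play_rows:
  steps:
    - {"xyz": [-0.07,0,0],"rotation": [0,0,0],"gripper": 0}
    - {"xyz": [-0.07,0,0],"rotation": [0,0,0],"gripper": 0}
    - {"xyz": [-0.07,0,0],"rotation": [0,0,0],"gripper": 0}

```text
t: 10.32
position: [534.8, -336.3, 102.3]
orientation: [3.14, -0.01, 2.864]
wrist_force: [-9.7, 2.1, 5.9]
width: 0.4
grasp_force: 5.3
```

Emit:
play_rows:
  steps:
    - {"xyz": [0.3,0,0],"rotation": [0,0,0],"gripper": 0}
    - {"xyz": [0.8,0,-0.2],"rotation": [0,0,0],"gripper": 0}
    - {"xyz": [1.6,0,-1.0],"rotation": [0,0,0],"gripper": 0}
    - {"xyz": [2.4,0,-2.0],"rotation": [0,0,0],"gripper": 0}
    - {"xyz": [3.2,0,-3.0],"rotation": [0,0,0],"gripper": 0}
    - {"xyz": [4.0,-0.5,-3.5],"rotation": [0,0,0],"gripper": 0}
    - {"xyz": [4.6,-1.2,-3.8],"rotation": [0,0,0],"gripper": 0}
    - {"xyz": [4.6,-1.2,-3.8],"rotation": [0,0,0],"gripper": 0}

```text
t: 10.98
position: [395.2, -338.2, 219.7]
orientation: [-3.136, 0.005, 2.86]
wrist_force: [0.4, -0.5, -0.4]
width: -0.0
grasp_force: 0.0
```

```bash
python3 - <<'E'
from h import *
rows([])
t=manip.snapshot("top");s=manip.snapshot("scene")
cv2.imwrite("pics/m5.png",np.hstack([cv2.resize(t[190:335,300:460],None,fx=3.5,fy=3.5,interpolation=2),cv2.resize(t[140:350,200:460],(240,507))]))
E
```

```text
t 10.9833 pos [ 395.2 -338.2  219.7] sh [-141.5 -135. ] F [ 0.4 -0.5 -0.4] w -0.0
rot [-0.05666667  0.05166667 -0.03166667]Traceback (most recent call last):
  File "<stdin>", line 4, in <module>
    return _nx.concatenate(arrs, 1, dtype=dtype, casting=casting)
           ~~~~~~~~~~~~~~~^^^^^^^^^^^^^^^^^^^^^^^^^^^^^^^^^^^^^^^
ValueError: all the input array dimensions except for the concatenation axis must match exactly, but along dimension 0, the array at index 0 has size 508 and the array at index 1 has size 507
```

```bash
python3 - <<'E'
from h import *
t=manip.snapshot("top")
cv2.imwrite("pics/m5.png",cv2.resize(t[150:335,300:460],None,fx=3.2,fy=3.2,interpolation=2))
E
```

```text
(no output)
```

View pics/m5.png

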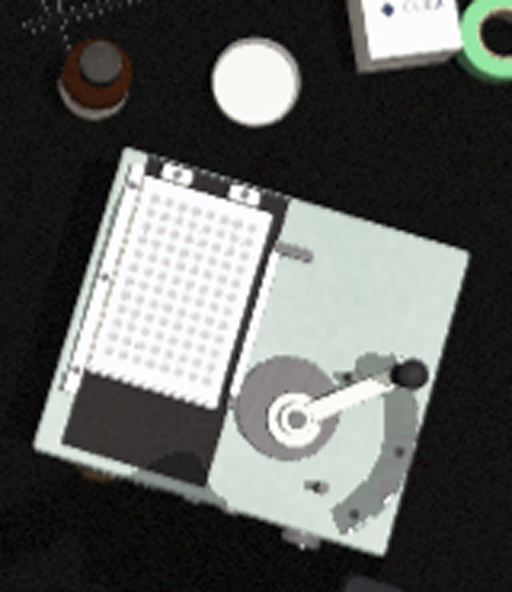

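The lever is at its far stop (knob at (408,373)). The jaw is on the plate, the plate is on the rail, and its far edge is at the stops. I'll do a quick numeric check before handing in.

```bash
python3 - <<'E'
from h import *
f=lambda p:((p[0]+.5)/3.2-.5+300,(p[1]+.5)/3.2-.5+150)
c=[RS.T@(onz("top",f(p),89.9)[:2]-P0) for p in[(147,177),(275,213),(213,409),(87,372)]]
print(np.round(c,1),np.mean(c,0),"knob",RS.T@(onz("top",f((410,374)),129)[:2]-P0))
E
```

```text
[[ 83.3  95. ]
 [ 85.   12.3]
 [-42.9  14.9]
 [-43.7  95.7]] [20.4639984  54.49154478] knob [  9.45170096 -86.61129119]
```

```bash
python3 -c "
from plant import manip
print(manip.hand_in())"
```

```text
the job is handed in; nothing more can be done
None
```

I pushed the plate flush against both back stops, then pushed the clamp lever to its far stop, and handed the job in at about 11 s. In the last picture the plate centre measures within about 1 mm of the seat, with the jaw holding it on the side rail.

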